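# Put two steel pins away in the graded block

## Task

Two plain steel pins, a thinner and a thicker one, were left standing on the storeroom counter. Put each one upright into the hole of the grey graded block that matches its diameter, the one it goes into with only a little play and not a roomier one, so that it stands on the bottom of that hole, and let go.

Things in the scene. Friction and masses are not known exactly. Their poses are not given: they have to be found in the camera images.
- thin_pin_center (a point): the thinner pin: plain round steel rod, 24 mm in diameter, 110 mm long, about 0.3 kg, standing upright and loose on the counter, flat top end with a dark centre mark (a dark hexagon-headed bolt and a flat bearing ring near it are not wanted). This point is its middle, on its axis 55 mm above its underside; z along the axis. Grip it across its diameter in the upper half, at any yaw
- thick_pin_center (a point): the thicker pin: plain round steel rod, 34 mm in diameter, 110 mm long, about 0.5 kg, standing upright and loose on the counter, flat top end with a dark centre mark (a dark hexagon-headed bolt and a flat bearing ring near it are not wanted). This point is its middle, on its axis 55 mm above its underside; z along the axis. Grip it across its diameter in the upper half, at any yaw
- block: fixed grey block, 80 (x) by 240 (y) by 60 mm high. Origin: centre of its underside; z up. In its top, along x = 0, four round holes: diameter 18 mm at y -93, 28 at y -46, 38 at y +11, 48 at y +78 mm; each suits a pin 4 mm thinner. All are 50 mm deep (bottom 10 mm above the counter), the mouths countersunk: 12 mm wider at the top, tapering over 12 mm. Fingers closing along x clear a pin in the next hole
There are look-alikes about, which are no part of the job. Leave any green or red look-alike of the part that bears thin_pin_center alone.

How it is judged:
By the outcome, as a careful person would: the job done as asked, in the order asked, and still so for the second after the job is handed in, with the robot touching nothing.
It also fails if it takes over 64 s, if anything falls off the work surface, if the arm or the gripper's body presses on something with over 40 N, if the wrist force passes 120 N, or if a joint passes its speed limit or range.

## Robot

A 7-joint arm with a two-finger parallel gripper is mounted at the origin on the work surface. World frame = base frame: x ahead of the robot, y to its left, z up, the work surface at z = 0. Lengths are in m, angles in rad, forces in N, time in s.
With the tool pointing down it reaches from about 0.425 to 1.025 m from the base axis. Payload 9.4 kg.
Tool frame: the origin (TCP) lies on the centre line of the jaws, within the pads' length; the fingertips stand 8 mm ahead of it and the grasp point (between the pads) lies 11 mm behind it; z points along the fingers, y is the direction in which the jaws open and shut (so a half turn about z gives the same grasp; the last joint's range is limited). The gripper opens to 85 mm and grips with 20 to 120 N. Pads are 22 mm wide; open, the fingers measure 114 mm over their backs; the gripper's body (76 mm by 85 mm) begins 54 mm behind the grasp point. The pads swing forward as they close: fully open they stand 13 mm farther back than shut.
Start: joints at [-1.24, 0.599, -0.003, 1.599, 0.002, 0.943, -0.08], TCP at [0.288, 0.666, 0.239] pointing down, gripper open.
Joint ranges: [-2.57, 2.57], [-0.35, 1.97], [-1.29, 1.29], [0.11, 2.56], [-1.05, 4.19], [0.11, 1.86], [-2.63, 2.63]. Speed limits (rad/s): [2.22, 2.22, 3.01, 3.01, 3.14, 3.14, 3.14].

## Interface

Orientations are given as a unit quaternion [x, y, z, w].
In Python, from plant import * gives the robot as it stands. The module is installed in compiled form; this text tells all that it offers.
- The arm moves only by the shell command python3 -m pendant 'ROWS'. ROWS is a JSON object of lists of equal length, an entry for each row: "claw": the opening, from 0 (shut) to 1 (fully open); "slide": the shift along the world's x, y, z in cm, a list of three; "twist": the turn, a rotation vector about the world's x, y, z in rad, a list of three. In form: {"claw": [claw, ...], "slide": [[dx, dy, dz], ...], "twist": [[wx, wy, wz], ...]}. A call has 1 to 10 rows; each row shifts and turns the commanded pose from where the row before left it; what a row does not reach is not made up. A row lasts 1/12 s, in which the tool goes at most 41.7 mm and 7.16 degrees, less where a joint would pass 70% of its speed; a pose out of reach is approached as far as the arm can. A call is refused whole if a number of a shift passes 4.17 or a number of a turn 0.125, either way. A call with a gripper value outside its range is refused whole. The fingers move at their own pace and stop on an object; the grip force is fixed at half the most. Time passes only in rows, so rows that do not move let the fingers close. It gives the time, the measured TCP pose, the force and the opening at its end, in the units of the state.
- sense(): the state, without advancing time (a new reading comes with each control period).
- get_image(name): name is "scene" or "top" or "wrist"; returns a dict with "img" (400x640x3 uint8, blue, green, red), "fx", "fy", "cx", "cy" (pixels), "dist_coeffs" ([k1, k2, p1, p2, k3] as OpenCV has them; the pictures are not rectified), "rvec" (rotation vector, rad) and "tvec" (3), from world to camera coordinates, as OpenCV has them; the wrist camera has in their place "mount" (4x4, takes a point from camera to tool coordinates, whose origin is the TCP and whose axes are the flange's). Camera axes: x right, y down, z forward; pixel columns grow to the right and rows downward; lengths in m; the calibration is good to about 2 mm. A picture is of the moment at which its call begins: read the wrist's pose just before it. There is no depth.
- hand_in(): hands the job in, once; it reports no verdict.
The state is a dict: "time": time; "joint_positions": joint angles; "dq": joint speeds; "effort": joint torques, N m; "position": TCP position; "eef_rot": TCP orientation; "ft_force": force on the tool from outside, world axes, zero at the start; "ft_torque": the same for the moment, N m; "width": finger opening in m.
Only numpy, scipy, OpenCV 4.12 (cv2) and the standard library are available. Lean on these libraries where they do the work, as an engineer would, in place of code of your own. Each camera call takes 0.05 s, during which the arm holds its last target.

## Working session

There is one attempt and no reset: what is moved stays moved. The work goes in short steps, Python scripts to look and compute and a shell command to move; the robot and the scene stay as the last step left them, time stands still between calls to the robot, and variables do not carry over. Pictures are saved under pics/ and viewed, and the job is handed in when it is done.

```bash
mkdir -p pics
python3 - <<'E'
from plant import *
import cv2
s=sense();print(s['time'],s['position'],s['eef_rot'],s['width'],s['ft_force'])
for n in ["scene","top","wrist"]:
    d=get_image(n);cv2.imwrite(f"pics/{n}0.png",d['img'])
    print(n,{k:v for k,v in d.items() if k!='img'})
E
```

```text
0.0 [0.28736583 0.66510192 0.23840354] [ 2.02468978e-01  9.79288350e-01 -7.96285836e-04 -8.02528781e-05] 0.08536444269653777 [-1.03438354  0.11040865 -0.1399769 ]
scene {'fx': 380.50573055865794, 'fy': 380.50573055865794, 'cx': 324.37295113703897, 'cy': 202.9467117973302, 'dist_coeffs': array([-0.04113796,  0.        ,  0.        ,  0.        ,  0.        ]), 'rvec': array([ 1.86375594,  1.27843673, -0.69603342]), 'tvec': array([-0.15219158, -0.21936492,  1.17962721])}
top {'fx': 392.72589034783306, 'fy': 392.72589034783306, 'cx': 316.0758662099855, 'cy': 199.1450511244462, 'dist_coeffs': array([-0.03711048,  0.        ,  0.        ,  0.        ,  0.        ]), 'rvec': array([ 2.09329005, -2.11594887,  0.1624759 ]), 'tvec': array([0.00375396, 0.5783257 , 0.89942812])}
wrist {'fx': 346.91490116324354, 'fy': 346.91490116324354, 'cx': 313.64641354612155, 'cy': 200.32302927358083, 'dist_coeffs': array([-0.02593118,  0.        ,  0.        ,  0.        ,  0.        ]), 'mount': array([[ 8.75197261e-04, -9.62371640e-01, -2.71735275e-01,
         6.94461391e-02],
       [ 9.99999555e-01,  9.37972315e-04, -1.01131824e-04,
        -9.28969741e-04],
       [ 3.52206565e-04, -2.71735066e-01,  9.62372033e-01,
        -1.35148659e-01],
       [ 0.00000000e+00,  0.00000000e+00,  0.00000000e+00,
         1.00000000e+00]])}
```

View pics/scene0.png

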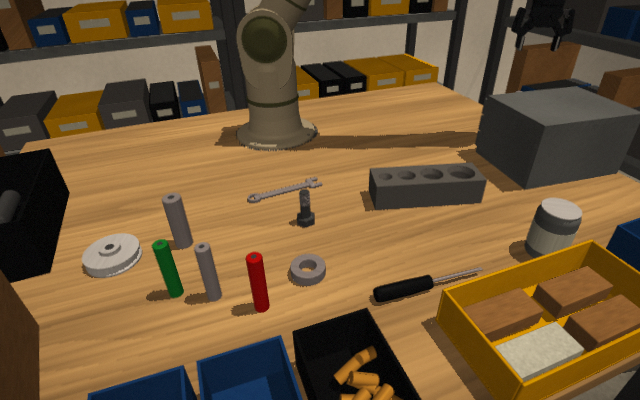

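View pics/top0.png

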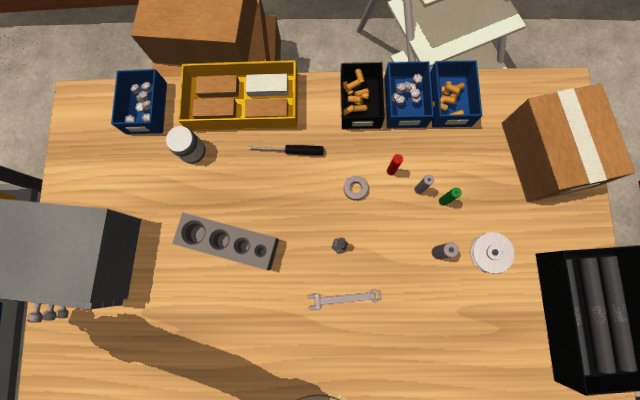

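View pics/wrist0.png

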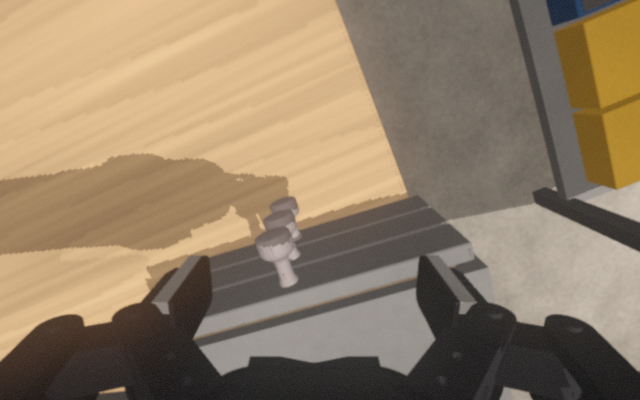

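Run:
```python
import cv2,numpy as np
t=cv2.imread('pics/top0.png');s=cv2.imread('pics/scene0.png')
a=cv2.resize(t[145:275,380:480],None,fx=4,fy=4,interpolation=2)
b=cv2.resize(t[205:275,165:285],None,fx=6,fy=6,interpolation=2)
c=cv2.resize(s[180:320,140:280],None,fx=4,fy=4,interpolation=2)
cv2.imwrite('pics/a.png',a);cv2.imwrite('pics/b.png',b);cv2.imwrite('pics/c.png',c)
```

```text
(no output)
```

View pics/a.png

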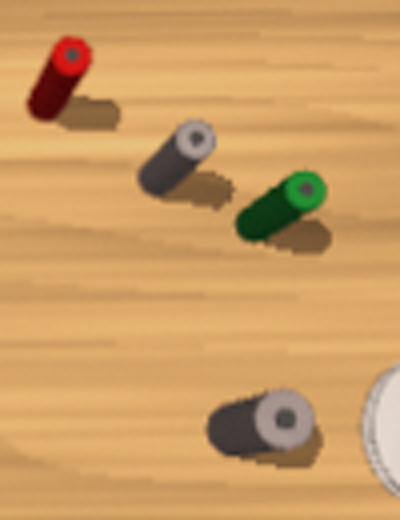

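View pics/b.png

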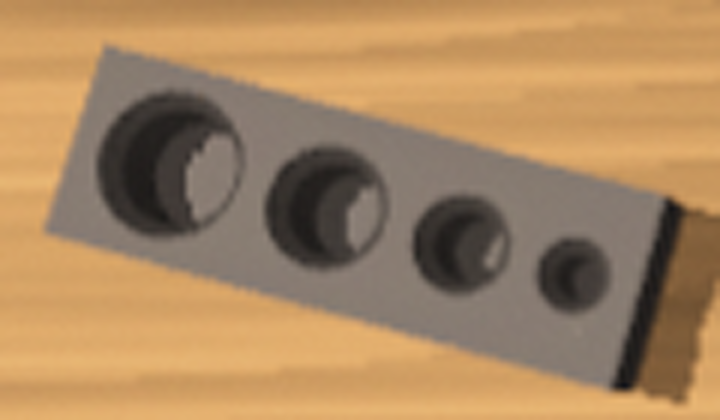

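View pics/c.png

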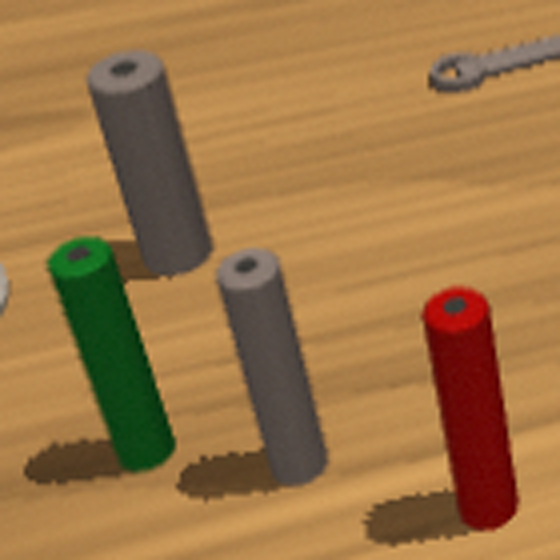

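```bash
cat > h.py <<'E'
import numpy as np,cv2
from scipy.spatial.transform import Rotation as R
def K(d): return np.array([[d['fx'],0,d['cx']],[0,d['fy'],d['cy']],[0,0,1.]])
def ray(d,px,s=None):
    u=cv2.undistortPoints(np.array([[px]],float),K(d),d['dist_coeffs'])[0,0]
    v=np.array([u[0],u[1],1])
    if 'rvec' in d:
        M=cv2.Rodrigues(d['rvec'])[0]; return -M.T@d['tvec'], M.T@v
    T=np.eye(4);T[:3,:3]=R.from_quat(s['eef_rot']).as_matrix();T[:3,3]=s['position']
    T=T@d['mount']; return T[:3,3],T[:3,:3]@v
def atz(d,px,z,s=None):
    o,v=ray(d,px,s); return o+v*(z-o[2])/v[2]
def proj(d,p,s=None):
    p=np.asarray(p,float).reshape(-1,3)
    if 'rvec' in d: return cv2.projectPoints(p,d['rvec'],d['tvec'],K(d),d['dist_coeffs'])[0][:,0]
    T=np.eye(4);T[:3,:3]=R.from_quat(s['eef_rot']).as_matrix();T[:3,3]=s['position']
    T=np.linalg.inv(T@d['mount'])
    return cv2.projectPoints(p,cv2.Rodrigues(T[:3,:3])[0],T[:3,3],K(d),d['dist_coeffs'])[0][:,0]
E
python3 - <<'E'
from plant import *
from h import *
t=get_image('top');s=get_image('scene')
print('thin',atz(t,(428.9,178.9),.11),atz(s,(201.4,245.9),.11))
print('thick',atz(t,(451.1,249.4),.11),atz(s,(170.6,196.7),.11))
print('red',atz(t,(397.8,158.5),.11),'green',atz(t,(456.2,192),.11))
print('bolt',atz(t,(340,245),.0),'disc',atz(t,(492,253),.03))
C=[atz(t,p,.06) for p in [(182.6,212.4),(172.4,243.4),(276.1,237.6),(267.1,269.4)]]
print(np.array(C)); c=np.mean(C,0);print(c)
yv=(C[0]+C[1]-C[2]-C[3]);xv=C[0]-C[1]+C[2]-C[3];print(yv/2,xv/2,np.arctan2(-yv[0],yv[1]),np.arctan2(xv[1],xv[0]))
# holes: mouth centres
for n,p in dict(h48=(171,163),h38=(326,207),h28=(461,244),h18=(573,274)).items(): print(n,atz(t,(165+p[0]/6-.4,205+p[1]/6-.4),.06))
# grey box top height: edges
print('box',[atz(t,p,z)[:2] for z in (.15,) for p in [(108,208),(98,300),(141,216),(128,307)]])
o,_=ray(t,(0,0));print(o,ray(s,(0,0))[0])
E
```

```text
thin [ 0.61132728 -0.26378081  0.11      ] [ 0.60969798 -0.26182978  0.11      ]
thick [ 0.45000422 -0.30310563  0.11      ] [ 0.44844522 -0.30110942  0.11      ]
red [ 0.66112923 -0.19500097  0.11      ] green [ 0.57972804 -0.32383038  0.11      ]
bolt [ 0.47076683 -0.05980603  0.        ] disc [ 0.44483611 -0.42513776  0.03      ]
[[0.54912642 0.32421622 0.06      ]
 [0.47365455 0.34512388 0.06      ]
 [0.48540234 0.09342899 0.06      ]
 [0.41072821 0.11388585 0.06      ]]
[0.47972788 0.21916373 0.06      ]
[0.06332521 0.23101263 0.        ] [ 0.075073   -0.02068226  0.        ] -0.26754800799751344 -0.26882668992004016
h48 [0.50136682 0.2955591  0.06      ]
h38 [0.48309754 0.23144096 0.06      ]
h28 [0.46789525 0.1764218  0.06      ]
h18 [0.4556697  0.13130243 0.06      ]
box [array([0.54652575, 0.46168645]), array([0.34544609, 0.46598832]), array([0.52750793, 0.38358237]), array([0.33119817, 0.39778587])]
[ 0.39724705 -0.03637326  0.99212773] [ 1.0840585  -0.23425074  0.48243896]
```

```bash
python3 -m pendant '{"claw":[1,1,1,1,1,1,1,1,1,1],"slide":[[1.2,-3.4,1],[1.4,-3.6,0.7],[1.4,-3.6,0.7],[1.4,-3.6,0.7],[1.5,-3.6,0.7],[1.5,-3.6,0.7],[1.5,-3.6,0.7],[1.5,-3.6,0.7],[1.5,-3.6,0.7],[1.5,-3.6,0.7]],"twist":[[0,0,-0.12],[0,0,-0.12],[0,0,-0.12],[0,0,-0.12],[0,0,-0.12],[0,0,-0.12],[0,0,-0.12],[0,0,-0.12],[0,0,-0.12],[0,0,-0.12]]}'
python3 -m pendant '{"claw":[1,1,1,1,1,1],"slide":[[1.5,-3.6,0.7],[1.5,-3.6,0.7],[1.5,-3.6,0.7],[0,0,0],[0,0,0],[0,0,0]],"twist":[[0,0,-0.12],[0,0,-0.11],[0,0,0],[0,0,0],[0,0,0],[0,0,0]]}'
cat > w.py <<'E'
import sys
from plant import *
from h import *
s=sense();d=get_image('wrist');cv2.imwrite('pics/'+sys.argv[1]+'.png',d['img'])
np.savez('pics/'+sys.argv[1]+'.npz',q=s['eef_rot'],p=s['position'])
Rm=R.from_quat(s['eef_rot']).as_matrix()
print(s['time'],s['position'],'jaw deg',np.degrees(np.arctan2(Rm[1,1],Rm[0,1])),'z',Rm[:,2],'w',s['width'],'f',s['ft_force'],s['joint_positions'].round(2))
E
python3 w.py w1
```

```text
time: 1.08
position: [0.4318, 0.3057, 0.3128]
eef_rot: [0.722, 0.692, 0.0, -0.0]
ft_force: [-0.4, 0.8, -0.1]
width: 0.0855
time: 1.58
position: [0.4763, 0.1999, 0.3333]
eef_rot: [0.795, 0.607, 0.0, -0.0]
ft_force: [-0.8, 0.5, 0.2]
width: 0.0852
1.5833 [0.47630442 0.19994341 0.33325135] jaw deg -15.283995697928294 z [-1.88695707e-04  4.91537285e-04 -9.99999861e-01] w 0.08515341219894518 f [-0.80242798  0.50712757  0.22941304] [-0.87  0.26  0.47  1.98 -0.14  0.94 -0.6 ]
```

View pics/w1.png

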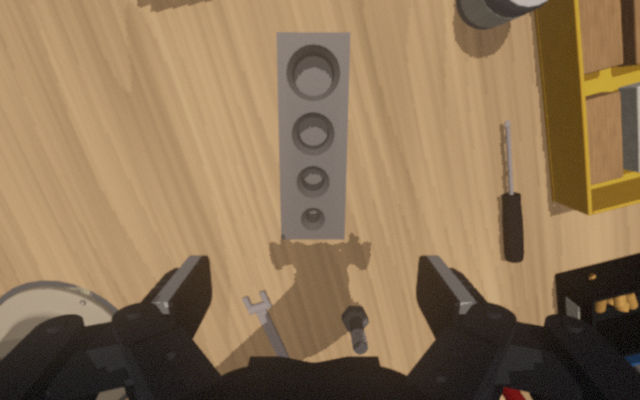

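Run:
```python
from plant import *
from h import *
s=sense();d=get_image('wrist')
import types
c=np.array([.480,.2205]);yaw=-.268
def P(x,y,z): 
    return [c[0]+x*np.cos(yaw)-y*np.sin(yaw),c[1]+x*np.sin(yaw)+y*np.cos(yaw),z]
im=d['img'].copy();f=4
x0,y0=260,20
big=cv2.resize(im[y0:250,x0:370],None,fx=f,fy=f,interpolation=2)[:600] if 0 else cv2.resize(im[110:250,260:370],None,fx=f,fy=f,interpolation=2)
y0=110
th=np.linspace(0,2*np.pi,40)
for D,y in((18,-.093),(28,-.046),(38,.011)):
    r=(D+12)/2000
    q=proj(d,[P(r*np.cos(a),y+r*np.sin(a),.06) for a in th],s)
    cv2.polylines(big,[np.int32(((q-[x0,y0]+.5)*f))],True,(0,255,0),1)
q=proj(d,[P(x,y,.06) for x,y in((-.04,-.12),(.04,-.12),(.04,.12),(-.04,.12))],s);print(q)
cv2.polylines(big,[np.int32(((q-[x0,y0]+.5)*f))],True,(0,255,255),1)
cv2.imwrite('pics/ov1.png',big)
```

```text
[[281.23153573 240.05871494]
 [344.49556819 240.27582447]
 [350.4363332   33.65631546]
 [276.53601999  33.3948528 ]]
```

View pics/ov1.png

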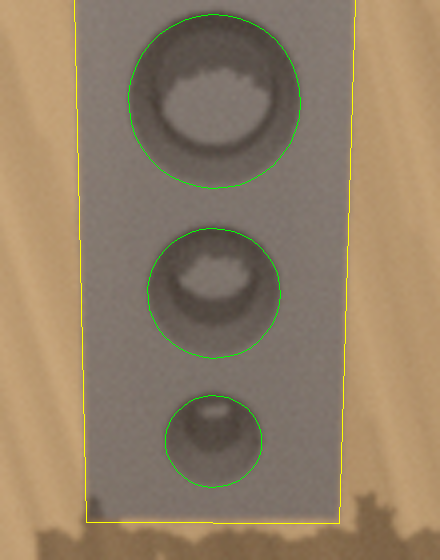

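```bash
python3 -m pendant '{"claw":[1,1,1,1,1,1,1,1,1,1],"slide":[[0.4,-4,0],[0.4,-4,0],[0.4,-4,0],[0.5,-4,0],[0.5,-4,0],[0.5,-4,0],[0.5,-4,0],[0.5,-4,0],[0.5,-4,0],[0.5,-4,0]],"twist":[[0,0,0],[0,0,0],[0,0,0],[0,0,0],[0,0,0],[0,0,0],[0,0,0],[0,0,0],[0,0,0],[0,0,0]]}'
python3 -m pendant '{"claw":[1,1,1,1,1,1],"slide":[[0.5,-4,0],[0.5,-4,0],[0.5,-4,0],[0,0,0],[0,0,0],[0,0,0]],"twist":[[0,0,0],[0,0,0],[0,0,0],[0,0,0],[0,0,0],[0,0,0]]}'
python3 w.py w2
```

```text
time: 2.52
position: [0.5241, -0.2008, 0.3329]
eef_rot: [0.794, 0.608, -0.0, -0.0]
ft_force: [1.0, 0.2, -0.4]
width: 0.0854
time: 3.02
position: [0.5391, -0.3191, 0.3324]
eef_rot: [0.794, 0.607, -0.0, -0.001]
ft_force: [0.1, -0.0, -0.7]
width: 0.0852
3.0167 [ 0.53906234 -0.31907191  0.33237714] jaw deg -15.215121758248545 z [-0.0012655   0.00108862 -0.99999861] w 0.08520395799839332 f [ 0.1297324  -0.00822913 -0.68582393] [ 0.05  0.44  0.59  1.75 -0.28  1.04  0.47]
```

View pics/w2.png

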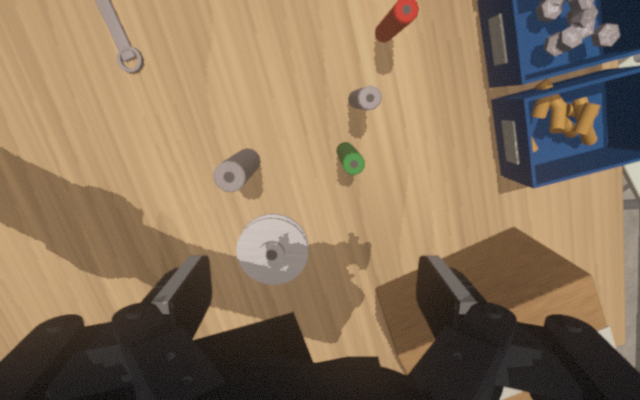

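The wrist view shows the thin grey pin at (370,98) between the red pin (403,10) and the green one (353,163). The thick grey pin is at (230,177).

Run:
```python
from plant import *
from h import *
s=sense();d=get_image('wrist')
print('thin',atz(d,(370,98),.11,s),'thick',atz(d,(230,177),.11,s))
th=np.linspace(0,2*np.pi,40);f=5
out=[]
for (x,y,r,px) in((.611,-.263,.012,(370,98)),(.449,-.302,.017,(230,177))):
    x0,y0=px[0]-40,px[1]-40
    b=cv2.resize(d['img'][y0:y0+80,x0:x0+80],None,fx=f,fy=f,interpolation=2)
    q=proj(d,[[x+r*np.cos(a),y+r*np.sin(a),.11] for a in th],s)
    cv2.polylines(b,[np.int32((q-[x0,y0]+.5)*f)],True,(0,255,0),1);out.append(b)
cv2.imwrite('pics/ov2.png',np.hstack(out))
```

```text
thin [ 0.61117805 -0.26268992  0.11      ] thick [ 0.45128159 -0.3023624   0.11      ]
```

View pics/ov2.png

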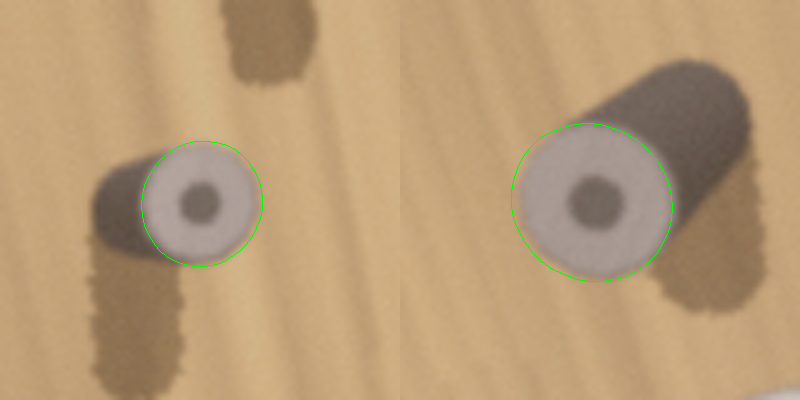

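```bash
python3 -m pendant '{"claw":[1,1,1,1,1,1,1,1,1,1],"slide":[[2.4,1.8,0],[2.4,1.8,-1],[2.4,2,-2.5],[0,0,-3.5],[0,0,-3.5],[0,0,-3.5],[0,0,-2],[0,0,0],[0,0,0],[0,0,0]],"twist":[[0,0,0],[0,0,0],[0,0,0],[0,0,0],[0,0,0],[0,0,0],[0,0,0],[0,0,0],[0,0,0],[0,0,0]]}'; python3 w.py w3
```

```text
time: 3.95
position: [0.6115, -0.264, 0.1749]
eef_rot: [0.795, 0.607, 0.001, 0.001]
ft_force: [-0.3, -0.3, 0.3]
width: 0.0854
3.95 [ 0.61151448 -0.26400822  0.17491627] jaw deg -15.228186218222634 z [ 1.85717210e-03 -5.84749538e-04 -9.99998104e-01] w 0.08538131747989465 f [-0.27729957 -0.3488644   0.30650128] [ 0.02  0.64  0.48  1.82 -0.41  0.78  0.45]
```

View pics/w3.png

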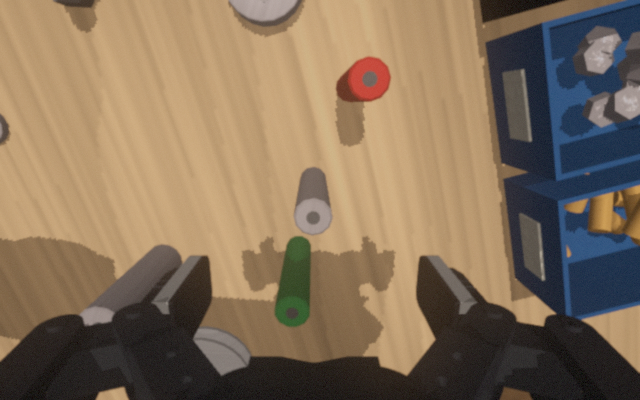

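```bash
python3 - <<'E'
from plant import *
from h import *
s=sense();d=get_image('wrist')
print(atz(d,(313,217),.11,s), atz(d,(292,312),.11,s))
E
python3 -m pendant '{"claw":[1,1,1,1,1,1,1,1,1,1],"slide":[[0,0,-2],[0,0,-2],[0,0,-2],[0,0,-2],[0,0,-1.5],[0,0,-0.8],[0,0,0],[0,0,0],[0,0,0],[0,0,0]],"twist":[[0,0,0],[0,0,0],[0,0,0],[0,0,0],[0,0,0],[0,0,0],[0,0,0],[0,0,0],[0,0,0],[0,0,0]]}'; python3 w.py w4
```

```text
[ 0.61101861 -0.26335855  0.11      ] [ 0.58016933 -0.32371741  0.11      ]
time: 4.88
position: [0.6112, -0.2648, 0.0717]
eef_rot: [0.795, 0.607, 0.001, 0.001]
ft_force: [-0.4, -0.2, -0.4]
width: 0.0855
4.8833 [ 0.61123456 -0.26482622  0.07169389] jaw deg -15.301560677990102 z [ 1.96499266e-03 -7.40242616e-04 -9.99997795e-01] w 0.08550386673221334 f [-0.37578032 -0.16873242 -0.35007901] [ 0.08  0.77  0.39  1.88 -0.49  0.59  0.52]
```

View pics/w4.png

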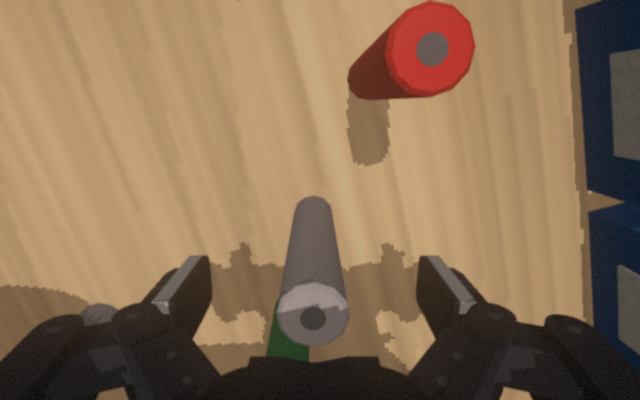

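Pin is centred between the pads (col 313). I'll close on it.

```bash
python3 -m pendant '{"claw":[0,0,0,0,0,0,0,0,0,0],"slide":[[0,0,0],[0,0,0],[0,0,0],[0,0,0],[0,0,0],[0,0,0],[0,0,0],[0,0,0],[0,0,0],[0,0,0]],"twist":[[0,0,0],[0,0,0],[0,0,0],[0,0,0],[0,0,0],[0,0,0],[0,0,0],[0,0,0],[0,0,0],[0,0,0]]}'; python3 w.py w5
```

```text
time: 5.77
position: [0.6107, -0.2645, 0.0705]
eef_rot: [0.795, 0.607, 0.0, 0.0]
ft_force: [0.4, -0.5, 3.2]
width: 0.0227
5.7667 [ 0.61072724 -0.26453667  0.07047761] jaw deg -15.297048353060598 z [ 4.40128780e-04 -1.62962879e-04 -9.99999890e-01] w 0.02269880839754487 f [ 0.37319192 -0.52477053  3.15692872] [ 0.08  0.77  0.39  1.88 -0.49  0.59  0.52]
```

View pics/w5.png

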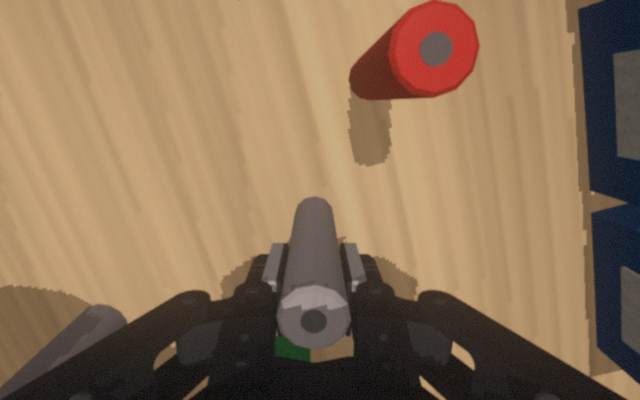

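```bash
python3 -m pendant '{"claw":[0,0,0,0,0,0,0,0,0,0],"slide":[[0,0,1.5],[0,0,3],[0,0,3.5],[0,0,3.5],[0,0,3.5],[-0.6,1.8,2],[-1.2,3.6,0],[-1.2,3.6,0],[-1.2,3.6,0],[-1.2,3.6,0]],"twist":[[0,0,0],[0,0,0],[0,0,0],[0,0,0],[0,0,0],[0,0,0],[0,0,0],[0,0,0],[0,0,0],[0,0,0]]}'
python3 -m pendant '{"claw":[0,0,0,0,0,0,0,0,0,0],"slide":[[-1.2,3.6,0],[-1.2,3.6,0],[-1.2,3.6,0],[-1.2,3.6,0],[-1.2,3.6,0],[-1.2,3.6,0],[-1.1,3.4,0],[-0.6,2.5,0],[0,0,0],[0,0,0]],"twist":[[0,0,0],[0,0,0],[0,0,0],[0,0,0],[0,0,0],[0,0,0],[0,0,0],[0,0,0],[0,0,0],[0,0,0]]}'; python3 w.py w6
```

```text
time: 6.65
position: [0.5552, -0.1009, 0.2399]
eef_rot: [0.795, 0.607, -0.0, -0.0]
ft_force: [0.7, 1.2, -2.4]
width: 0.0226
time: 7.48
position: [0.4666, 0.1739, 0.2398]
eef_rot: [0.794, 0.608, -0.001, -0.0]
ft_force: [0.3, -0.8, -2.2]
width: 0.0229
7.4833 [0.46661674 0.1739254  0.23979463] jaw deg -15.083429404394195 z [-1.04499333e-03 -5.79923244e-04 -9.99999286e-01] w 0.02292450316321939 f [ 0.33524136 -0.75884436 -2.23106851] [-0.91  0.37  0.59  2.13 -0.31  0.72 -0.37]
```

View pics/w6.png

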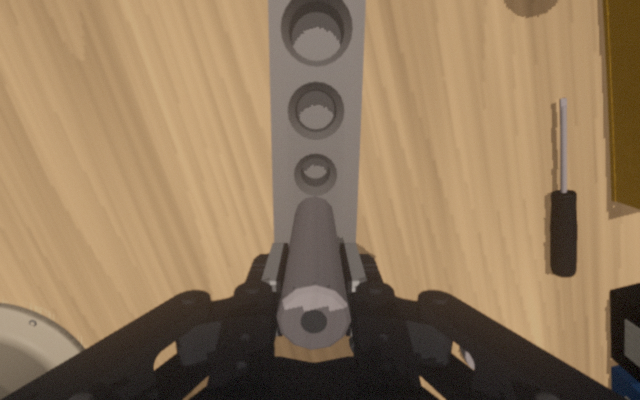

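```bash
python3 -m pendant '{"claw":[0,0,0,0,0,0,0,0],"slide":[[0.1,0.1,-2],[0,0,-3],[0,0,-2.5],[0,0,-1.5],[0,0,-0.5],[0,0,0],[0,0,0],[0,0,0]],"twist":[[0,0,0],[0,0,0],[0,0,0],[0,0,0],[0,0,0],[0,0,0],[0,0,0],[0,0,0]]}'; python3 w.py w7
python3 - <<'E'
from plant import *
from h import *
s=sense();d=get_image('wrist');a=get_image('scene')['img'];t=get_image('top')['img']
f=3
A=cv2.resize(a[90:215,350:500],None,fx=f,fy=f);B=cv2.resize(d['img'][150:350,240:390],(450,600));
cv2.imwrite('pics/x7.png',np.hstack([B[:600,:],np.vstack([A,np.zeros((225,450,3),np.uint8)])[:600]])[:,:800])
E
```

```text
time: 8.2
position: [0.4693, 0.1731, 0.1462]
eef_rot: [0.795, 0.606, 0.001, 0.0]
ft_force: [-0.5, -0.2, -1.2]
width: 0.0222
8.2 [0.46928728 0.17308255 0.14624462] jaw deg -15.361353114138552 z [ 1.39024603e-03  5.20471836e-04 -9.99998898e-01] w 0.022198710205070867 f [-0.52233039 -0.1563441  -1.24831392] [-0.78  0.51  0.45  2.21 -0.46  0.5  -0.24]
```

View pics/x7.png

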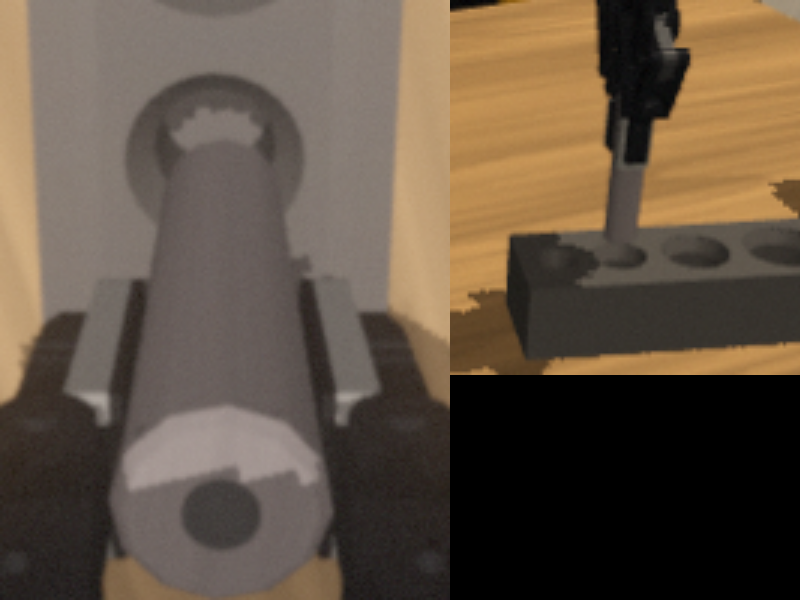

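```bash
python3 -m pendant '{"claw":[0,0,0,0,0,0,0,0],"slide":[[-0.1,0.15,0],[0,0,-0.6],[0,0,-0.8],[0,0,-0.8],[0,0,0],[0,0,0],[0,0,0],[0,0,0]],"twist":[[0,0,0],[0,0,0],[0,0,0],[0,0,0],[0,0,0],[0,0,0],[0,0,0],[0,0,0]]}'; python3 w.py w8
python3 - <<'E'
from plant import *
from h import *
s=sense();print(s['position'],s['ft_force'],s['ft_torque']);d=get_image('wrist');a=get_image('scene')['img'];s=sense();print(s['position'])
f=3
A=cv2.resize(a[90:215,350:480],None,fx=f,fy=f);B=cv2.resize(d['img'][150:350,240:375],(405,600));
cv2.imwrite('pics/x8.png',np.hstack([B,np.vstack([A,np.zeros((225,390,3),np.uint8)])]))
E
```

```text
time: 9.07
position: [0.4676, 0.1749, 0.1233]
eef_rot: [0.795, 0.607, -0.0, 0.0]
ft_force: [-0.3, -0.2, -1.8]
width: 0.0227
9.0667 [0.46764107 0.17490919 0.12329053] jaw deg -15.30990723409661 z [-1.06361405e-05 -1.47119212e-04 -9.99999989e-01] w 0.022680291650486538 f [-0.30263285 -0.22657117 -1.75919712] [-0.75  0.55  0.41  2.23 -0.5   0.45 -0.21]
[0.46770628 0.17499806 0.1234139 ] [-0.70787645 -0.23652869 -3.04649933] [-0.03483788 -0.01914044 -0.01100184]
[0.46764586 0.1750739  0.12347033]
```

View pics/x8.png

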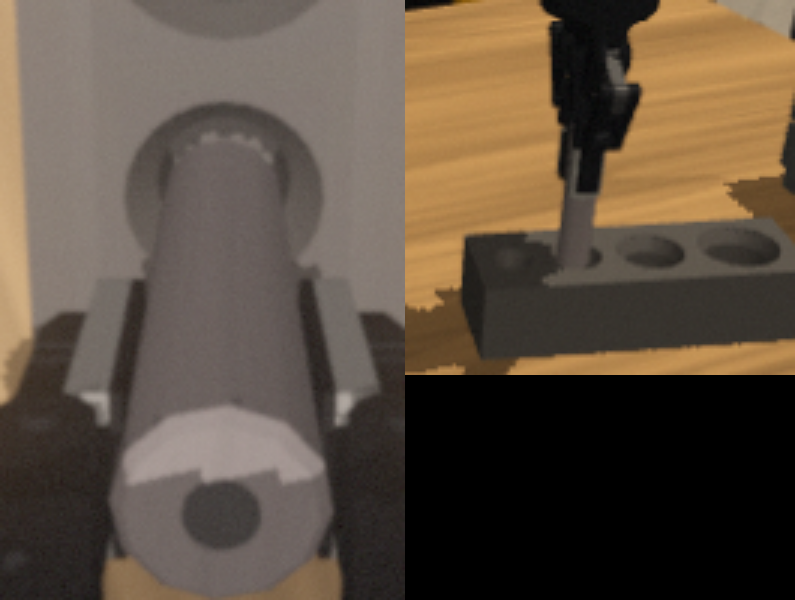

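```bash
python3 -m pendant '{"claw":[0,0,0,0],"slide":[[0,0,-0.4],[0,0,-0.4],[0,0,-0.4],[0,0,0]],"twist":[[0,0,0],[0,0,0],[0,0,0],[0,0,0]]}'
python3 -m pendant '{"claw":[0,0,0,0,0],"slide":[[0,0,-0.5],[0,0,-0.5],[0,0,-0.4],[0,0,0],[0,0,0]],"twist":[[0,0,0],[0,0,0],[0,0,0],[0,0,0],[0,0,0]]}'
```

```text
time: 9.55
position: [0.4672, 0.175, 0.1105]
eef_rot: [0.795, 0.607, -0.001, -0.0]
ft_force: [-0.3, -0.0, -2.2]
width: 0.0226
time: 9.97
position: [0.4674, 0.1749, 0.0969]
eef_rot: [0.795, 0.607, -0.0, -0.0]
ft_force: [-0.7, -0.2, -3.1]
width: 0.0227
```

No contact force, and the bottom of the pin is about 26 mm above the counter. I'll keep lowering it.

```bash
python3 -m pendant '{"claw":[0,0,0,0,0],"slide":[[0,0,-0.5],[0,0,-0.4],[0,0,-0.3],[0,0,-0.2],[0,0,0]],"twist":[[0,0,0],[0,0,0],[0,0,0],[0,0,0],[0,0,0]]}'
python3 -m pendant '{"claw":[0,0,0],"slide":[[0,0,-0.15],[0,0,-0.1],[0,0,0]],"twist":[[0,0,0],[0,0,0],[0,0,0]]}'
```

```text
time: 10.38
position: [0.4673, 0.1749, 0.0828]
eef_rot: [0.795, 0.607, -0.0, -0.0]
ft_force: [-0.1, -1.1, -1.7]
width: 0.0226
time: 10.63
position: [0.4675, 0.1751, 0.0807]
eef_rot: [0.795, 0.607, -0.0, -0.0]
ft_force: [1.1, -0.9, -3.0]
width: 0.0227
```

```bash
python3 -m pendant '{"claw":[0,0],"slide":[[0,0,-0.1],[0,0,0]],"twist":[[0,0,0],[0,0,0]]}'
python3 -m pendant '{"claw":[1,1,1,1,1,1,1],"slide":[[0,0,0],[0,0,0],[0,0,0],[0,0,0],[0,0,0],[0,0,0],[0,0,0]],"twist":[[0,0,0],[0,0,0],[0,0,0],[0,0,0],[0,0,0],[0,0,0],[0,0,0]]}'; python3 w.py w9
```

```text
time: 10.8
position: [0.4677, 0.1751, 0.0803]
eef_rot: [0.795, 0.607, 0.0, -0.0]
ft_force: [-1.5, -0.6, 6.3]
width: 0.0227
time: 11.38
position: [0.4675, 0.1751, 0.0797]
eef_rot: [0.795, 0.607, -0.0, 0.0]
ft_force: [-0.6, -0.2, 0.1]
width: 0.0856
11.3833 [0.46753038 0.17505565 0.07973978] jaw deg -15.296196798371255 z [-3.98327624e-05 -8.63919164e-05 -9.99999995e-01] w 0.08558714931698132 f [-0.56608244 -0.21322539  0.10948812] [-0.69  0.62  0.31  2.25 -0.56  0.34 -0.16]
```

View pics/w9.png

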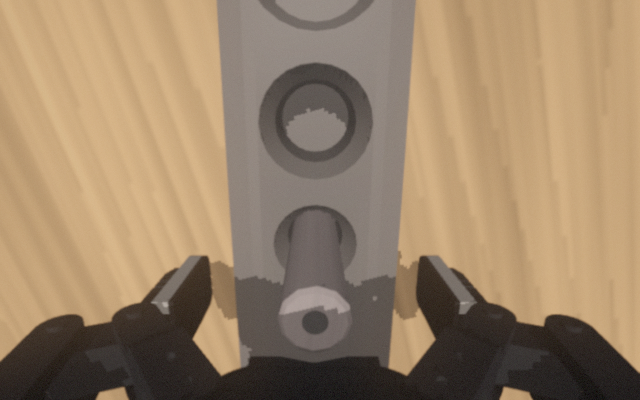

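Thin pin stands in the 28 mm hole (top at (315,317)). Now up and over to the thick pin.

```bash
python3 -m pendant '{"claw":[1,1,1,1,1,1,1,1,1,1],"slide":[[0,0,2],[0,0,3.5],[0,0,3.5],[0,0,3.5],[0,0,3.5],[0.5,-2,1],[0.6,-3.8,0],[0.6,-3.8,0],[0.6,-3.8,0],[0.6,-3.8,0]],"twist":[[0,0,0],[0,0,0],[0,0,0],[0,0,0],[0,0,0],[0,0,0],[0,0,0],[0,0,0],[0,0,0],[0,0,0]]}'
python3 -m pendant '{"claw":[1,1,1,1,1,1,1,1,1,1],"slide":[[0,-3.8,0],[0,-3.8,0],[0,-3.8,0],[-0.6,-3.8,0],[-0.6,-3.8,0],[-0.8,-3.8,0],[-0.8,-3.8,0],[-0.8,-3,0],[-0.8,-0.7,0],[0,0,0]],"twist":[[0,0,0],[0,0,0],[0,0,0],[0,0,0],[0,0,0],[0,0,0],[0,0,0],[0,0,0],[0,0,0],[0,0,0]]}'
python3 -m pendant '{"claw":[1,1,1],"slide":[[0,0,-2],[0,0,-2],[0,0,0]],"twist":[[0,0,0],[0,0,0],[0,0,0]]}';python3 w.py w10
```

```text
time: 12.27
position: [0.4964, 0.0017, 0.25]
eef_rot: [0.795, 0.607, 0.0, -0.0]
ft_force: [1.0, 0.0, -0.1]
width: 0.0854
time: 13.1
position: [0.4502, -0.3026, 0.2499]
eef_rot: [0.797, 0.605, -0.001, 0.0]
ft_force: [0.0, 1.0, 0.1]
width: 0.0855
time: 13.35
position: [0.4519, -0.2972, 0.2071]
eef_rot: [0.794, 0.607, -0.001, -0.002]
ft_force: [0.1, 1.5, 0.3]
width: 0.0855
13.35 [ 0.45188645 -0.29717885  0.20705198] jaw deg -15.186743731607596 z [-0.00395339  0.00297769 -0.99998775] w 0.08554851059936903 f [0.14691972 1.49080314 0.29127886] [ 0.09  0.47  0.56  2.07 -0.39  0.7   0.63]
```

View pics/w10.png

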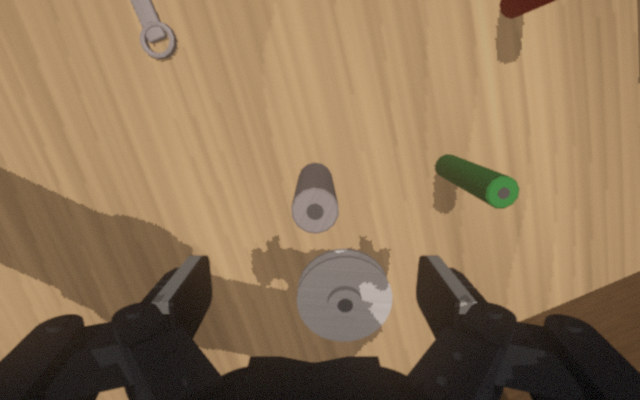

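```bash
python3 -m pendant '{"claw":[1,1,1,1,1],"slide":[[0,0,-2],[0,0,-1],[0,0,0],[0,0,0],[0,0,0]],"twist":[[0,0,0],[0,0,0],[0,0,0],[0,0,0],[0,0,0]]}';python3 w.py w11
```

```text
time: 13.82
position: [0.4529, -0.3, 0.1806]
eef_rot: [0.795, 0.607, 0.0, 0.0]
ft_force: [0.2, 0.5, 0.0]
width: 0.0853
13.8167 [ 0.4529339  -0.29998465  0.18058868] jaw deg -15.28254808223811 z [ 6.48250426e-04 -3.43375692e-04 -9.99999731e-01] w 0.08526219411511078 f [0.20976825 0.46747161 0.03631862] [ 0.12  0.51  0.53  2.1  -0.42  0.64  0.67]
```

View pics/w11.png

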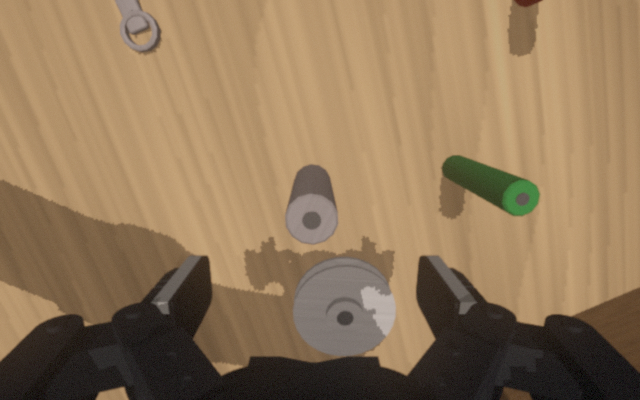

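Run:
```python
from plant import *
from h import *
s=sense();d=get_image('wrist')
print(s['position'],atz(d,(312,218.5),.11,s),atz(d,(345,317),.04,s))
```

```text
[ 0.45295096 -0.30005205  0.18064945] [ 0.45087759 -0.3015477   0.11      ] [ 0.44835468 -0.42431313  0.04      ]
```

```bash
python3 -m pendant '{"claw":[1,1,1,1,1,1,1,1,1],"slide":[[-0.2,-0.2,0],[0,0,-2],[0,0,-2.5],[0,0,-2.5],[0,0,-2],[0,0,-1.2],[0,0,-0.7],[0,0,0],[0,0,0]],"twist":[[0,0,0],[0,0,0],[0,0,0],[0,0,0],[0,0,0],[0,0,0],[0,0,0],[0,0,0],[0,0,0]]}';python3 w.py w12
```

```text
time: 14.67
position: [0.4505, -0.3023, 0.0711]
eef_rot: [0.795, 0.607, -0.0, 0.0]
ft_force: [-0.3, -0.1, -0.1]
width: 0.0854
14.6667 [ 0.45050043 -0.30230968  0.07111052] jaw deg -15.322510238204707 z [ 3.88007871e-05 -1.04469449e-04 -9.99999994e-01] w 0.08539918657172615 f [-0.27867394 -0.0952232  -0.13488947] [ 0.25  0.67  0.35  2.16 -0.57  0.4   0.8 ]
```

View pics/w12.png

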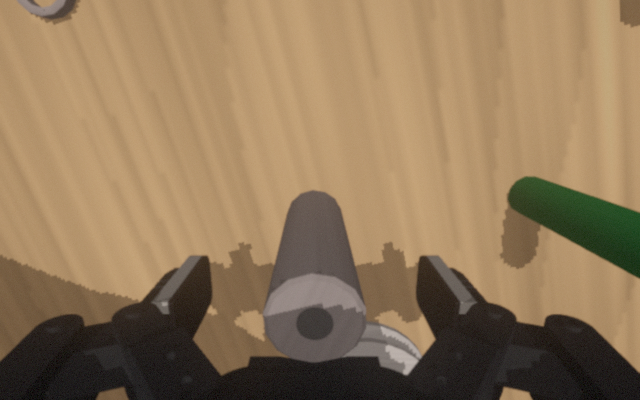

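Thick pin centred at col 314 between the pads; closing.

```bash
python3 -m pendant '{"claw":[0,0,0,0,0,0,0,0,0],"slide":[[0,0,0],[0,0,0],[0,0,0],[0,0,0],[0,0,0],[0,0,0],[0,0,0],[0,0,0],[0,0,0]],"twist":[[0,0,0],[0,0,0],[0,0,0],[0,0,0],[0,0,0],[0,0,0],[0,0,0],[0,0,0],[0,0,0]]}'
python3 - <<'E'
from plant import *
from h import *
s=sense();d=get_image('wrist');print(s['position'],atz(d,(315,323),.11,s))
E
```

```text
time: 15.47
position: [0.4509, -0.302, 0.0714]
eef_rot: [0.795, 0.607, 0.0, 0.0]
ft_force: [0.1, -0.5, 6.4]
width: 0.0328
[ 0.45089136 -0.30203495  0.07136096] [ 0.45056286 -0.30231166  0.11      ]
```

```bash
python3 -m pendant '{"claw":[0,0,0,0,0,0,0,0,0,0],"slide":[[0,0,1.5],[0,0,3],[0,0,3.5],[0,0,3.5],[0,0,3.5],[0.6,1.8,2.5],[0.8,3.5,0.4],[0.8,3.6,0],[0.8,3.6,0],[0.8,3.6,0]],"twist":[[0,0,0],[0,0,0],[0,0,0],[0,0,0],[0,0,0],[0,0,0],[0,0,0],[0,0,0],[0,0,0],[0,0,0]]}'
python3 -m pendant '{"claw":[0,0,0,0,0,0,0,0,0,0],"slide":[[0,3.7,0],[0,3.7,0],[0,3.7,0],[0,3.7,0],[0,3.7,0],[0,3.7,0],[0,3.7,0],[0,3.7,0],[-0.3,3.5,0],[-0.3,2,0]],"twist":[[0,0,0],[0,0,0],[0,0,0],[0,0,0],[0,0,0],[0,0,0],[0,0,0],[0,0,0],[0,0,0],[0,0,0]]}'
python3 -m pendant '{"claw":[0,0,0,0,0],"slide":[[0,1.5,0],[0,0.5,0],[0,0,0],[0,0,0],[0,0,0]],"twist":[[0,0,0],[0,0,0],[0,0,0],[0,0,0],[0,0,0]]}'; python3 w.py w13
```

```text
time: 16.35
position: [0.4879, -0.139, 0.2497]
eef_rot: [0.795, 0.607, -0.0, -0.0]
ft_force: [0.5, -0.4, -5.5]
width: 0.0326
time: 17.18
position: [0.4813, 0.2146, 0.2491]
eef_rot: [0.794, 0.608, -0.0, -0.001]
ft_force: [0.9, 0.5, -5.4]
width: 0.033
time: 17.6
position: [0.4827, 0.228, 0.2498]
eef_rot: [0.796, 0.606, -0.0, 0.0]
ft_force: [-0.0, -1.3, -5.6]
width: 0.0328
17.6 [0.48274782 0.22804885 0.24982109] jaw deg -15.444570404118 z [-1.16356338e-04 -6.92968093e-04 -9.99999753e-01] w 0.03276194530177748 f [-0.04310562 -1.34662187 -5.645062  ] [-1.    0.41  0.63  2.05 -0.34  0.78 -0.43]
```

View pics/w13.png

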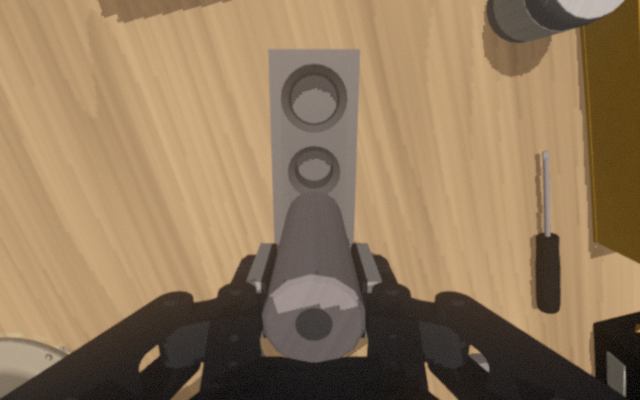

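```bash
python3 -m pendant '{"claw":[0,0,0,0,0,0,0,0,0],"slide":[[0,0.3,-1.5],[0,0,-3],[0,0,-2.7],[0,0,-2],[0,0,-1.2],[0,0,0],[0,0,0],[0,0,0],[0,0,0]],"twist":[[0,0,0],[0,0,0],[0,0,0],[0,0,0],[0,0,0],[0,0,0],[0,0,0],[0,0,0],[0,0,0]]}'; python3 w.py w14
python3 - <<'E'
from plant import *
from h import *
s=sense();d=get_image('wrist');a=get_image('scene')['img']
f=3
A=cv2.resize(a[90:215,360:490],None,fx=f,fy=f);B=cv2.resize(d['img'][150:350,240:375],(405,600));
cv2.imwrite('pics/x14.png',np.hstack([B,np.vstack([A,np.zeros((225,390,3),np.uint8)])]))
E
```

```text
time: 18.4
position: [0.4833, 0.233, 0.1469]
eef_rot: [0.795, 0.606, 0.001, 0.0]
ft_force: [0.2, 0.2, -4.6]
width: 0.0329
18.4 [0.48330974 0.23295022 0.14691254] jaw deg -15.335642424916115 z [ 1.65433093e-03  9.92887648e-04 -9.99998139e-01] w 0.0328940994825399 f [ 0.23833161  0.24256858 -4.60816345] [-0.89  0.55  0.49  2.14 -0.49  0.56 -0.31]
```

View pics/x14.png

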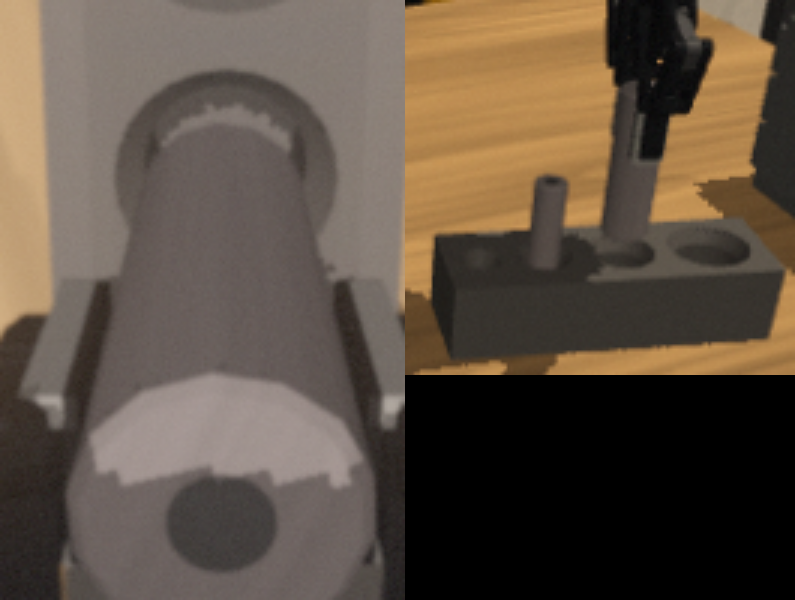

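Thin pin is upright in its hole and the thick one hovers over the next (38 mm) hole. I'll lower it in stages, after a small correction for the position reading.

```bash
python3 -m pendant '{"claw":[0,0,0,0,0,0,0,0],"slide":[[-0.05,-0.1,0],[0,0,-0.6],[0,0,-0.8],[0,0,-0.8],[0,0,0],[0,0,0],[0,0,0],[0,0,0]],"twist":[[0,0,0],[0,0,0],[0,0,0],[0,0,0],[0,0,0],[0,0,0],[0,0,0],[0,0,0]]}'
```

```text
time: 19.22
position: [0.4822, 0.232, 0.1238]
eef_rot: [0.795, 0.607, 0.0, 0.0]
ft_force: [0.4, -0.5, -3.9]
width: 0.0327
```

```bash
python3 -m pendant '{"claw":[0,0,0,0],"slide":[[0.05,-0.05,-0.4],[0,0,-0.4],[0,0,-0.4],[0,0,0]],"twist":[[0,0,0],[0,0,0],[0,0,0],[0,0,0]]}'
python3 w.py w15
```

```text
time: 19.55
position: [0.4822, 0.2315, 0.111]
eef_rot: [0.795, 0.607, -0.0, -0.0]
ft_force: [0.7, -0.2, -4.7]
width: 0.0325
19.55 [0.48221672 0.23146675 0.11096162] jaw deg -15.290639225060458 z [-8.07508995e-04 -5.15112575e-04 -9.99999541e-01] w 0.03247437385579948 f [ 0.70258273 -0.24891932 -4.72962915] [-0.85  0.61  0.43  2.16 -0.54  0.48 -0.26]
```

View pics/w15.png

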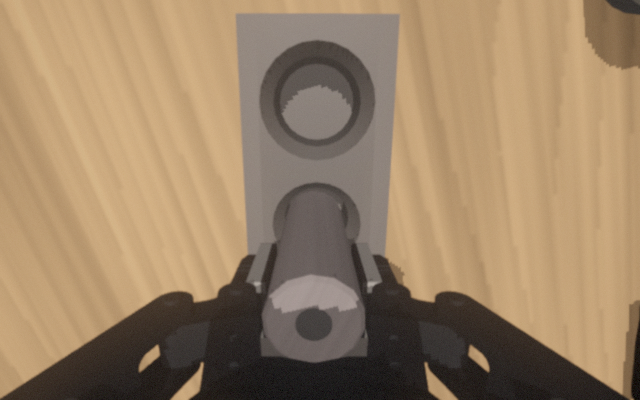

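```bash
python3 -m pendant '{"claw":[0,0,0,0,0],"slide":[[0,0,-0.5],[0,0,-0.5],[0,0,-0.4],[0,0,0],[0,0,0]],"twist":[[0,0,0],[0,0,0],[0,0,0],[0,0,0],[0,0,0]]}'
python3 -m pendant '{"claw":[0,0,0,0,0],"slide":[[0,0,-0.5],[0,0,-0.4],[0,0,-0.3],[0,0,0],[0,0,0]],"twist":[[0,0,0],[0,0,0],[0,0,0],[0,0,0],[0,0,0]]}'
```

```text
time: 20.02
position: [0.4824, 0.2314, 0.0974]
eef_rot: [0.795, 0.607, -0.0, -0.0]
ft_force: [0.2, 0.6, -4.9]
width: 0.0329
time: 20.43
position: [0.4824, 0.2315, 0.0855]
eef_rot: [0.795, 0.607, -0.0, -0.0]
ft_force: [0.2, 0.1, -5.3]
width: 0.033
```

```bash
python3 -m pendant '{"claw":[0,0,0,0,0],"slide":[[0,0,-0.2],[0,0,-0.15],[0,0,-0.1],[0,0,0],[0,0,0]],"twist":[[0,0,0],[0,0,0],[0,0,0],[0,0,0],[0,0,0]]}'
```

```text
time: 20.85
position: [0.4826, 0.2316, 0.0814]
eef_rot: [0.795, 0.607, 0.0, -0.0]
ft_force: [-0.2, -0.2, -1.4]
width: 0.0326
```

```bash
python3 -m pendant '{"claw":[1,1,1,1,1,1,1],"slide":[[0,0,-0.03],[0,0,0],[0,0,0],[0,0,0],[0,0,0],[0,0,0],[0,0,0]],"twist":[[0,0,0],[0,0,0],[0,0,0],[0,0,0],[0,0,0],[0,0,0],[0,0,0]]}'
python3 -m pendant '{"claw":[1,1,1,1,1,1,1,1,1,1],"slide":[[0,0,1.5],[0,0,3],[0,0,3.5],[0,0,3.5],[0,0,3.5],[0,-2,2],[0,-3,0],[0,-3,0],[0,0,0],[0,0,0]],"twist":[[0,0,0],[0,0,0],[0,0,0],[0,0,0],[0,0,0],[0,0,0],[0,0,0],[0,0,0],[0,0,0],[0,0,0]]}'
python3 w.py w16
python3 - <<'E'
from plant import *
from h import *
s=get_image('scene')['img'];t=get_image('top')['img']
A=cv2.resize(s[130:230,350:500],None,fx=4,fy=4,interpolation=2)
cv2.imwrite('pics/x16.png',A)
cv2.imwrite('pics/t16.png',t);cv2.imwrite('pics/s16.png',s)
E
```

```text
time: 21.43
position: [0.4826, 0.2316, 0.081]
eef_rot: [0.795, 0.607, 0.0, 0.0]
ft_force: [0.6, -0.3, 1.5]
width: 0.0852
time: 22.27
position: [0.4824, 0.15, 0.2514]
eef_rot: [0.796, 0.605, 0.0, -0.0]
ft_force: [0.2, 0.7, -0.5]
width: 0.0856
22.2667 [0.48243682 0.15004002 0.25138671] jaw deg -15.474311072616414 z [ 2.90597028e-04  5.46115903e-04 -9.99999809e-01] w 0.08557352757077535 f [ 0.15183426  0.72460893 -0.52398488] [-0.89  0.37  0.65  2.11 -0.33  0.76 -0.3 ]
```

View pics/w16.png

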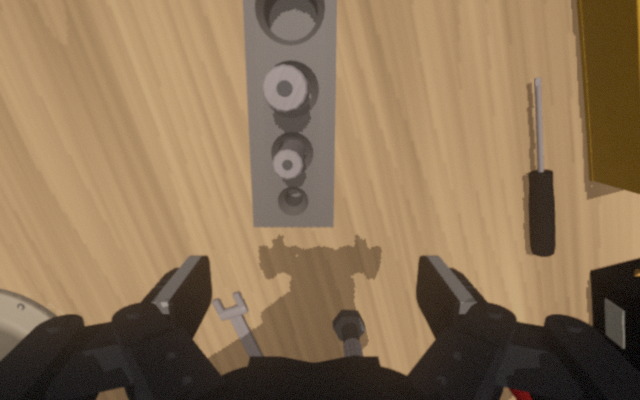

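View pics/x16.png

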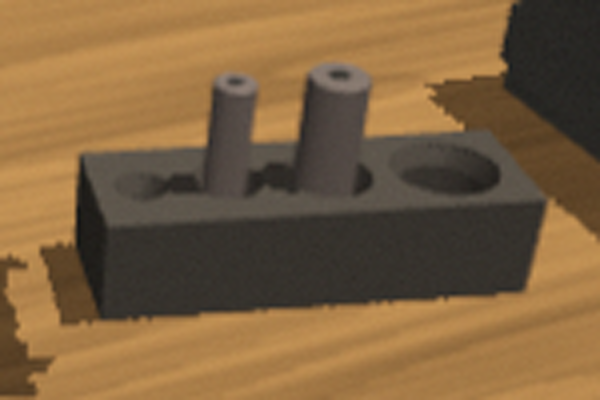

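View pics/s16.png

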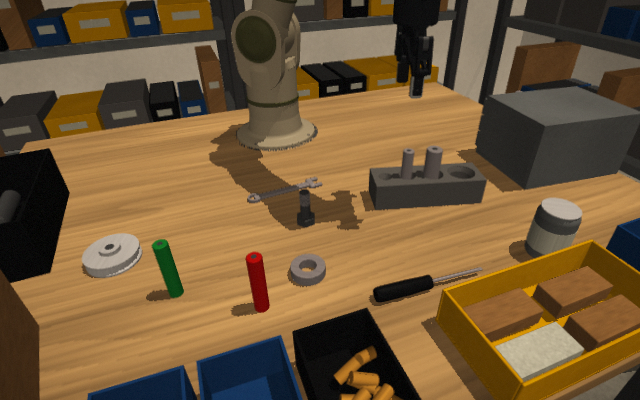

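Both pins stand in their holes; red, green and the rest are untouched. A quick check of the top heights from two views.

Run:
```python
from plant import *
from h import *
s=get_image('scene')
# top marks in crop x16 /4 + offset
for n,p in dict(thin=(235,81),thick=(340,74)).items():
    px=(350+p[0]/4-.4,130+p[1]/4-.4)
    print(n,px,'at .12:',atz(s,px,.12))
print('expected px',proj(s,[[.4678,.1761,.12],[.4829,.2311,.12],[.4678,.1761,.125]]))
```

```text
thin (408.35, 149.85) at .12: [0.4669923  0.17885725 0.12      ]
thick (434.6, 148.1) at .12: [0.48090387 0.23458113 0.12      ]
expected px [[407.40922778 150.2336387 ]
 [433.74606965 148.766793  ]
 [407.65357665 148.08212716]]
```

The top marks sit within 1 px of where they should be for z = 0.12, so both pins rest on the hole bottoms.

```bash
python3 -c "
from plant import *
print(hand_in())"
```

```text
the job is handed in; nothing more can be done
None
```

I put the thin pin (24 mm) in the 28 mm hole first, then the thick pin (34 mm) in the 38 mm hole. Both went in upright, I let go and moved the gripper clear, and handed the job in at about 22.5 s.

- **Seating:** the scene camera shows both top marks within 1 px of where they belong for pins standing on the hole bottoms (tops at 120 mm). Contact was felt at the expected depth for both, with a light touch (about 6 N at most).
- **Forces and surroundings:** readings stayed below about 7 N at the end of each move. The red and green pins and the other items look undisturbed in the pictures.
- **Disagreements:** in the last check the scene camera put the pin tops about 3 mm from the planned hole centres in the sideways direction. That is only slightly beyond the calibration error plus the 2 mm play. No other check failed.

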